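# Stack two cartons on a sloping rack, backs against the backstop

### The arm

A 6-joint arm with a two-finger parallel gripper is mounted at the origin on a cart in front of the work surface, level with it; the furniture and walls round the work are solid. World frame = base frame: x ahead of the robot, y to its left, z up, the work surface at z = 0. Lengths are in mm, angles in rad, forces in N, time in s.
With the tool pointing down it reaches from about 375 to 975 mm from the base axis. Payload 3.8 kg.
Tool frame: the origin (TCP) lies on the centre line of the jaws, within the pads' length; the fingertips stand 25 mm ahead of it and the grasp point (between the pads) lies 6 mm ahead of it; z points along the fingers, y is the line along which they close (so a half turn about z gives the same grasp; the last joint's range is limited). The gripper opens to 85 mm and grips with 20 to 120 N. Pads are 22 mm wide; open, the fingers measure 114 mm over their backs; the gripper's body (76 mm by 85 mm) begins 54 mm behind the grasp point. The pads swing forward as they close: fully open they stand 13 mm farther back than shut.
Start: joints at [1.176, 0.264, 1.604, -0, 1.274, -0.037], TCP at [236.392, 632.248, 256.28] pointing down, gripper open.
Joint ranges: [-2.63, 2.63], [-0.94, 2.18], [0.31, 2.57], [-1.31, 4.45], [0, 2.66], [-2.55, 2.55]. Speed limits (rad/s): [2.57, 2.57, 3.14, 3.14, 3.14, 3.14].

### API

Orientations are given as a rotation vector (axis times angle).
In Python, from workcell import manip, optics gives the robot as it stands.
- The arm moves only by the shell command python3 -m pendant 'ROWS' [FORCE]. ROWS is JSON, a list of rows, each a list of 7 numbers: the shift along the tool's x, y, z each as a share of 600 mm, from -1 to 1, then the turn, a rotation vector about the tool's x, y, z each as a share of 60 degrees, from -1 to 1, then the closure, from 0 (fully open) to 1 (shut). In form: [[tx, ty, tz, rx, ry, rz, jaw], ...]. A call has 1 to 12 rows; each row is the pose to reach, as a shift and turn from the pose commanded when the call began, along the tool's axes at that moment; what a row does not reach only later rows make up. A row lasts 1/8 s, in which the tool goes at most 62.5 mm and 10.7 degrees, less where a joint would pass 70% of its speed; a pose out of reach is approached as far as the arm can. A call with a number of a shift or a turn outside -1 to 1 is refused whole. A call with a gripper value outside its range is refused whole. The fingers move at their own pace and stop on an object; FORCE is the grip in N (left out, the last holds). Time passes only in rows, so rows that repeat a pose let the fingers close. It gives the time, the measured TCP pose, the force, the opening and the grip force at its end, in the units of the state.
- manip.get_obs(): the state, without advancing time (a new reading comes with each control period).
- optics.capture(name): name is "side" or "top" or "wrist"; returns (picture, depth): 384x512x3 uint8, red, green, blue; 384x512 float32, mm along the optical axis (not along the pixel's ray), 0 where there is no reading.
- optics.camera_model(name): a dict with "K" (3x3 intrinsics, pixels), "R" (3x3) and "t" (3): a world point X has camera coordinates R X + t. Camera axes: x right, y down, z forward; pixel columns grow to the right and rows downward; lengths in mm; the calibration is good to about 2 mm. A picture is of the moment at which its call begins: read the wrist's pose just before it. camera_model takes no time and is no camera call; for the wrist camera it gives the pose at the moment of the call.
- manip.sign_off(): hands the job in; it is judged then, once.
Trained networks look in the newest picture that a camera, given by its name, has taken for a name from the list of things; names that differ only in an ending like _2 or _b are one class to them, and where a whole thing is asked for, a point or a joint stands for the part that bears it (a point fixed in the world has none). Each returns a list of dicts, best first, with "score" (0 to 1); they miss things now and then, are a little off and sometimes report something else, mostly with a low value. They report only what shows in the picture. A call takes as long as a camera call. They do not tell look-alikes from the thing itself.
- optics.outline_of(camera, label): "mask" (384x512 bool, what is visible of it) and "uv" ([column, row] in pixels, amid what is visible of it).
The state is a dict: "clock": time; "q": joint angles; "dq": joint speeds; "joint_efforts": joint torques, N m; "position": TCP position; "orientation": TCP orientation; "ft_force": force on the tool from outside, world axes, zero at the start; "torque": the same for the moment, N m; "gripper_width": finger opening in mm; "grasp_force": force on a finger pad.
Only numpy, scipy, OpenCV 4.12 (cv2) and the standard library are available. Lean on these libraries where they do the work, as an engineer would, in place of code of your own. Each camera call takes 0.05 s, during which the arm holds its last target. There are 200 camera calls.

### The job

First push the carton that already stands on the blue sloping rack down the slope, without lifting it off the rack, until its end sits square and flush against the backstop. Then stack the other carton, lying on the bench, squarely on top of it, sides in line, with its end flush against the backstop too, and let go. Leave the plaster pot, the bur block and the oil bottle where they are.

Things in the scene. Friction and masses are not known exactly. Their poses are not given: they have to be found in the camera images.
- rack: Blue rack fixed to the bench: bare floor 120 wide x 205 long sloping 16 deg down leftwards to a backstop plate square to it, 120 wide x 90 high; no sides. Origin: middle of the inner floor/backstop corner, 24 mm above bench. Axes tilted with the floor: x down the slope (floor x = -205 to 0 mm, backstop face at x = 0), y along the corner towards the robot, z square to the floor, up.
- lower_carton: White and red rigid carton 110 x 70 x 45 mm, about 0.22 kg, on the rack's floor, slightly crooked, its lower end 20 to 50 mm short of the backstop; it does not slide by itself. Origin: centre of its underside; x along the 110 mm length, y along the 70 mm width, z square to the underside, up. Home: lower 70 x 45 mm end on the backstop, origin at rack x = -55 mm.
- upper_carton: Identical carton, 110 x 70 x 45 mm, about 0.2 kg, lying flat on the bench right of the rack, its 70 mm width free to grip from above. Same origin and axes. To lie on the lower carton, same way up, length along the slope; it does not slide on it by itself. Home: origin at rack x = -55 mm, z = 45 mm.
- plaster_pot: White and green screw-lid pot, 73 mm across, 71 mm high, loose on the bench. Origin: centre of its underside. Leave alone.
- bur_block: Beech block with upright rotary burs, 45 x 90 mm, 52 mm high, loose on the bench. Origin: centre of its underside. Leave alone.
- sep_oil: Small cream bottle with a black cap, 39 mm across, 76 mm high, loose on the bench. Origin: centre of its underside. Leave alone.
Not all that is in view belongs to the job. Leave any green look-alike of the lower_carton alone.

How it is judged:
By the outcome, as a careful person would: the job done as asked, in the order asked, and still so for the second after the job is handed in, with the robot touching nothing.
It also fails if it takes over 64 s, if anything falls off the work surface, if the arm or the gripper's body presses on something with over 40 N, if the wrist force passes 120 N, or if a joint passes its speed limit or range.

## Working session

There is one attempt and no reset: what is moved stays moved. The work goes in short steps, Python scripts to look and compute and a shell command to move; the robot and the scene stay as the last step left them, time stands still between calls to the robot, and variables do not carry over. Pictures are saved under pics/ and viewed, at most 10 in all, crops included, and the job is handed in when it is done.

```bash
mkdir -p pics; cat > h.py <<'E'
import numpy as np, cv2
from workcell import manip, optics
from scipy.spatial.transform import Rotation as Ro
def cloud(name,d,m=None):
    c=optics.camera_model(name);K,R,t=map(np.array,(c["K"],c["R"],c["t"]))
    ok=d>0
    if m is not None: ok&=m
    v,u=np.nonzero(ok);z=d[v,u]
    P=np.stack([(u-K[0,2])/K[0,0]*z,(v-K[1,2])/K[1,1]*z,z],1)
    return (P-t)@R
E
python3 - <<'E'
from h import *
ims=[]
for n in("side","top"):
    p,d=optics.capture(n);ims.append(p[:,:,::-1]);np.save(f"{n}_d.npy",d);cv2.imwrite(f"pics/{n}0.png",p[:,:,::-1])
    for l in("rack","lower_carton","upper_carton","plaster_pot","bur_block","sep_oil"):
        for o in optics.outline_of(n,l)[:3]:
            c=cloud(n,d,o["mask"])
            print(n,l,round(o["score"],2),np.round(o["uv"]),o["mask"].sum(),np.round(np.median(c,0)),np.round(np.percentile(c,2,0)),np.round(np.percentile(c,98,0)))
            if o["score"]>.3: np.save(f"{n}_{l}_{int(o['uv'][0])}.npy",o["mask"])
    
print(manip.get_obs())
E
```

```text
side rack 0.81 [242. 206.] 1299 [470. 138.  64.] [435.  18.   3.] [554. 246. 110.]
side lower_carton 0.77 [189. 162.] 370 [436. 611.  38.] [383. 571.   5.] [496. 673.  49.]
side lower_carton 0.62 [250. 196.] 469 [486. 110.  82.] [460.  93.  45.] [528. 205. 103.]
side upper_carton 0.64 [317. 246.] 879 [ 544. -201.   44.] [ 521. -238.    5.] [ 588. -133.   48.]
side plaster_pot 0.55 [369. 275.] 869 [ 581. -385.   61.] [ 561. -407.    8.] [ 625. -343.   73.]
side bur_block 0.61 [268. 182.] 226 [650. 270.  24.] [616. 234.   2.] [695. 318.  39.]
side sep_oil 0.76 [258. 253.] 342 [ 370. -158.   50.] [ 356. -165.    0.] [ 397. -112.   78.]
top rack 0.91 [264. 196.] 1901 [494. 109.  66.] [440.  18.  23.] [560. 248. 112.]
top lower_carton 0.65 [102. 207.] 815 [447. 624.  45.] [395. 573.   9.] [499. 677.  52.]
top lower_carton 0.4 [403. 170.] 506 [ 598. -366.   70.] [ 566. -405.   -2.] [ 634. -337.   79.]
top upper_carton 0.63 [346. 179.] 739 [ 560. -180.   46.] [ 526. -235.   18.] [ 595. -128.   54.]
top plaster_pot 0.98 [402. 170.] 530 [ 597. -367.   70.] [ 566. -425.   -4.] [ 635. -337.   7
[... 187 characters left out ...]
clock': 0.7, 'q': array([ 1.17609656e+00,  2.63858541e-01,  1.60398388e+00, -1.25666376e-05,
        1.27370347e+00, -3.69009334e-02]), 'dq': array([-1.01527772e-03,  1.38198719e-04,  8.81501463e-04, -5.99196903e-05,
        2.25756143e-04, -5.59946930e-05]), 'joint_efforts': array([ 6.72489805e-04, -5.14836431e+01, -3.67614448e+01, -4.05306382e-04,
        5.60450280e-04,  1.74092600e-05]), 'position': array([236.40049788, 632.25133547, 256.31640562]), 'orientation': array([5.59026368e-01, 3.09143288e+00, 6.77047251e-05]), 'ft_force': array([-0.40705786,  0.21067083, -0.16899402]), 'torque': array([0.05452739, 0.04165662, 0.03627742]), 'grasp_force': 0.0, 'gripper_width': 85.28192636897751}
```

View pics/side0.png

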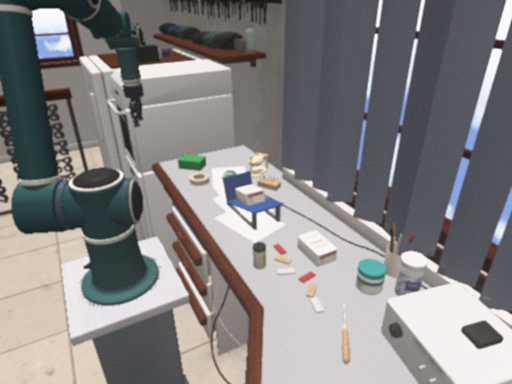

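View pics/top0.png

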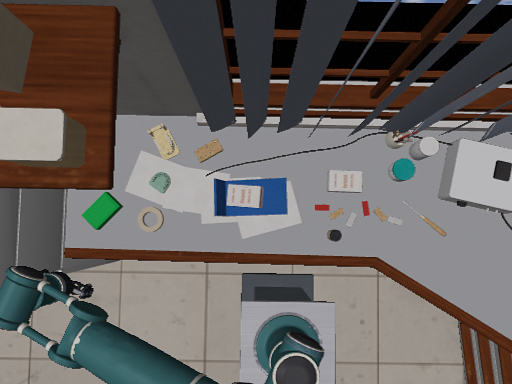

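The side view shows the rack at about (250,200) with the white and red carton on it, the other carton at (317,246) and the green look-alike at (190,162). The top view agrees: rack (250,197), backstop at its left end, upper carton (346,181).

```bash
cat >> h.py <<'E'
def tool():
    s=manip.get_obs();return Ro.from_rotvec(s["orientation"]),np.array(s["position"])
def rows(Rt,p):  # print row numbers for target pose
    R,q=tool();d=R.inv().apply(p-q)/600;w=(R.inv()*Rt).as_rotvec(degrees=True)/60
    print("ROW",np.round(d,4),np.round(w,4))
def frame(yaw,tilt=16): # tool x = downslope; yaw = deviation of rack x from world +y (ccw rad)
    x=np.array([-np.sin(yaw),np.cos(yaw),0]);z=np.array([0,0,1.]);t=np.radians(tilt)
    rx=x*np.cos(t)-z*np.sin(t);rz=x*np.sin(t)+z*np.cos(t)
    return np.stack([rx,np.cross(rz,rx),rz],1)   # rack axes as columns
def toolrot(F): return Ro.from_matrix(np.stack([F[:,0],-F[:,1],-F[:,2]],1))
E
python3 - <<'E'
from h import *
im=cv2.imread("pics/top0.png").astype(int);d=np.load("top_d.npy")
m=(im[:,:,0]>90)&(im[:,:,0]>im[:,:,2]+60)&(im[:,:,0]>im[:,:,1]+40)
mm=np.zeros_like(m);mm[165:230,200:300]=1;c=cloud("top",d,m&mm)
r=cv2.minAreaRect(c[:,:2].astype(np.float32));print(len(c),r,np.round(cv2.boxPoints(r)))
f=c[(c[:,1]<200)&(c[:,1]>30)];A=np.c_[f[:,:2],np.ones(len(f))];print(np.linalg.lstsq(A,f[:,2],rcond=None)[0])
for x in range(20,260,20):
    k=c[abs(c[:,1]-x)<10]; print(x,len(k),np.round(np.percentile(k,[5,50,95],0)[:,[0,2]].ravel())) if len(k) else 0
w=optics.camera_model("wrist");R,p=tool();Rc=np.array(w["R"]);cp=-Rc.T@w["t"]
print("cam in tool",R.inv().apply(cp-p),"axes",np.round(R.as_matrix().T@Rc.T,3),w["K"])
F=frame(0,16)
tgt=np.array([500,130,330.]);rows(toolrot(F),tgt)
E
```

```text
1438 ((499.9013977050781, 133.80189514160156), (118.6935043334961, 232.71893310546875), 2.861447334289551) [[435. 247.]
 [446.  15.]
 [565.  21.]
 [553. 253.]]
[ 1.59565835e-02 -2.84184477e-01  7.86560412e+01]
20 141 [451.  74. 494.  80. 556.  86.]
40 225 [452.  68. 507.  75. 558.  83.]
60 223 [451.  63. 504.  69. 556.  77.]
80 216 [447.  58. 502.  64. 556.  71.]
100 98 [444.  53. 489.  59. 559.  67.]
120 78 [444.  46. 464.  52. 557.  58.]
140 75 [444.  40. 463.  46. 557.  53.]
160 82 [440.  36. 463.  41. 557.  46.]
180 78 [440.  30. 460.  34. 554.  43.]
200 75 [440.  24. 460.  30. 554.  36.]
220 63 [443.  19. 517.  26. 553.  33.]
240 81 [443. 106. 491. 111. 542. 116.]
cam in tool [  80.53170879   -0.82215051 -117.71765562] axes [[-0.001 -0.95  -0.313]
 [ 1.    -0.001  0.   ]
 [-0.001 -0.313  0.95 ]] [[344.43708077   0.         254.51915437]
 [  0.         344.43708077 194.41667748]
 [  0.           0.           1.        ]]
ROW [-0.7047 -0.6302 -0.1228] [ 0.1617 -0.2331  1.1504]
```

```bash
python3 -m pendant '[[-0.7,-0.63,-0.12,0.14,-0.2,1,0],[-0.7,-0.63,-0.12,0.14,-0.2,1,0],[-0.7,-0.63,-0.12,0.14,-0.2,1,0],[-0.7,-0.63,-0.12,0.14,-0.2,1,0],[-0.7,-0.63,-0.12,0.14,-0.2,1,0],[-0.7,-0.63,-0.12,0.14,-0.2,1,0],[-0.7,-0.63,-0.12,0.14,-0.2,1,0],[-0.7,-0.63,-0.12,0.14,-0.2,1,0],[-0.7,-0.63,-0.12,0.14,-0.2,1,0],[-0.7,-0.63,-0.12,0.14,-0.2,1,0],[-0.7,-0.63,-0.12,0.14,-0.2,1,0]]'
cat >> h.py <<'E'
def fitrect(P,F):
    """P world pts of a plane patch; rect in rack-frame xy (about world origin axes F)"""
    q=P@F
    r=cv2.minAreaRect(q[:,:2].astype(np.float32));return r,np.median(q[:,2])
def blue(im):
    im=im.astype(int);return (im[:,:,2]>90)&(im[:,:,2]>im[:,:,0]+60)&(im[:,:,2]>im[:,:,1]+40)
E
python3 - <<'E'
from h import *
p,d=optics.capture("wrist");cv2.imwrite("pics/w1.png",p[:,:,::-1]);np.save("w1_d.npy",d);np.save("w1_p.npy",p)
w=optics.camera_model("wrist");np.savez("w1_cam.npz",**w)
c=cloud("wrist",d,blue(p));print(len(c),np.percentile(c,[2,50,98],0))
for o in optics.outline_of("wrist","lower_carton"):
    print(o["score"],o["uv"],o["mask"].sum())
    k=cloud("wrist",d,o["mask"]);np.save(f"w1_m{int(o['uv'][0])}.npy",o["mask"]);print(np.percentile(k,[2,50,98],0))
rows(toolrot(frame(.05)),np.array([500,110,300.]))
E
```

```text
clock: 2.08
position: [497.4, 130.9, 328.3]
orientation: [1.92, 2.252, -0.257]
ft_force: [-1.2, -0.4, -0.1]
gripper_width: 85.4
grasp_force: 0.0
11021 [[439.52738313  22.21390974  24.3784451 ]
 [488.66779722  81.33931214  62.88874137]
 [554.59815867 215.86257363  79.90592905]]
0.66 [268.0, 75.4] 8816
[[464.84516899 108.45139262  73.16263371]
 [498.29644758 161.74183913  87.09556908]
 [532.39632589 208.32034337 102.10528801]]
ROW [-0.0249  0.0003  0.0542] [ 0.0075 -0.0339  0.1056]
```

View pics/w1.png

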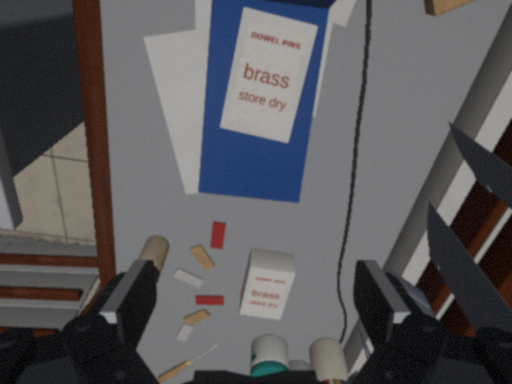

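The wrist view shows the rack floor (203–330, 0–200), the crooked lower carton's top (222–317, 8–142), and the upper carton at (267,285). I'll fit them.

```bash
python3 - <<'E'
from h import *
import glob
p,d=np.load("w1_p.npy"),np.load("w1_d.npy")
m=np.load(glob.glob("w1_m*.npy")[0])
c=cloud("wrist",d,blue(p))
f=c[(c[:,1]>20)&(c[:,1]<90)&(c[:,2]>40)&(c[:,2]<95)]
for _ in range(3):
    A=np.c_[f[:,:2],np.ones(len(f))];k=np.linalg.lstsq(A,f[:,2],rcond=None)[0];f=f[abs(A@k-f[:,2])<3]
print("plane",k,np.degrees(np.arctan(np.hypot(k[0],k[1]))),"dir",np.arctan2(k[0],-k[1]))
# sides
s=c[abs(np.c_[c[:,:2],np.ones(len(c))]@k-c[:,2])<4]
E=[]
for y in range(15,90,5):
    q=s[abs(s[:,1]-y)<2.5]
    if len(q)>30:E.append((y,*np.percentile(q[:,0],[1,99])))
E=np.array(E);print(np.round(E[::3],1));
for j in(1,2):print(np.polyfit(E[:,0],E[:,j],1))
F=frame(.05)
print("upper end rack-x(F axes)",np.percentile((s@F)[:,0],[.5,1,2]), "y",np.percentile((s@F)[:,1],[.5,50,99.5]),"z",np.median((s@F)[:,2]))
P=cloud("wrist",d,m);q=P@F;zt=np.median(q[:,2]);t=q[abs(q[:,2]-zt)<4]
print("carton top z",zt,len(t),len(q),cv2.minAreaRect(t[:,:2].astype(np.float32)))
# wide red/white mask border rows
ti=np.load("top_d.npy");im=cv2.imread("pics/top0.png")[:,:,::-1]
b=cloud("top",ti,blue(im));b=b[(b[:,0]>420)&(b[:,0]<580)&(b[:,1]>0)&(b[:,1]<270)];bq=b@F
print("top: x",np.percentile(bq[:,0],[1,99]),"backstop pts",np.percentile(bq[b[:,2]>90],[5,50,95],0))
E
```

```text
plane [ 1.08754573e-02 -2.85049215e-01  8.07045841e+01] 15.921148891348563 dir 0.0381344145869249
[[ 20.  444.3 555.8]
 [ 35.  444.6 557.7]
 [ 50.  443.8 557.3]
 [ 65.  443.3 556.1]
 [ 80.  442.4 555.9]]
[-4.24608555e-02  4.45646456e+02]
[-3.35570804e-02  5.58562274e+02]
upper end rack-x(F axes) [-26.37906691 -25.72513651 -24.31651594] y [-560.03995428 -491.74938703 -444.78768186] z 76.0363118658543
carton top z 121.3124675884407 8779 8783 ((103.75914764404297, -505.94598388671875), (70.03123474121094, 110.21260833740234), 83.31437683105469)
top: x [-28.71894958 183.9427936 ] backstop pts [[ 177.58828768 -556.57158567  161.75261132]
 [ 181.75350004 -502.55150623  167.44026589]
 [ 185.35651938 -455.1200294   172.97089332]]
```

```bash
cat >> h.py <<'E'
F=frame(.04)
E
python3 - <<'E'
from h import *
import glob
p,d=np.load("w1_p.npy"),np.load("w1_d.npy");m=np.load(glob.glob("w1_m*.npy")[0])
c=cloud("wrist",d,blue(p))@F
s=c[(abs(c[:,2]-np.median(c[c[:,0]<80][:,2]))<4)]
z0=np.median(s[:,2]);y0=np.mean(np.percentile(s[s[:,0]<40][:,1],[.5,99.5]));xu=np.percentile(s[:,0],.7)
t=cloud("wrist",d,m)@F
O=np.array([xu+205,y0,z0]);print("O",O,"world",F@O)
r=cv2.minAreaRect(t[:,:2].astype(np.float32));print("carton rack",r[0]-O[:2],r[1:],"corners",cv2.boxPoints(r)-O[:2])
open("h.py","a").write(f"\nO=np.array({O.tolist()})\ndef rk(x,y,z): return F@(O+np.array([x,y,z]))\ndef inrack(P): return np.atleast_2d(P)@F-O\n")
Rt=toolrot(F)
rows(Rt,F@(O+[-166,-2,117]))
E
```

```text
O [ 183.71658252 -501.98250126   77.404955  ] world [493.66566351 217.85102959  23.76726529]
carton rack [-74.85244678  -1.06925655] ((73.15711212158203, 110.18540954589844), 83.66654205322266) corners [[-133.6440575   -31.34702755]
 [ -24.13114856  -43.50211788]
 [ -16.06083606   29.20851444]
 [-125.573745     41.36360477]]
ROW [-0.0087  0.0006  0.2528] [ 0.0099 -0.0338  0.1148]
```

```bash
python3 -m pendant '[[-0.009,0,0.25,0.01,-0.034,0.115,0.55],[-0.009,0,0.25,0.01,-0.034,0.115,0.55],[-0.009,0,0.25,0.01,-0.034,0.115,0.55],[-0.009,0,0.25,0.01,-0.034,0.115,0.55],[-0.009,0,0.25,0.01,-0.034,0.115,0.55]]'
python3 - <<'E'
from h import *
s=manip.get_obs();print(inrack(s["position"]),s["gripper_width"],s["ft_force"]);rows(toolrot(F),rk(-166,-1,37))
E
```

```text
clock: 2.8
position: [501.8, 91.2, 185.4]
orientation: [2.026, 2.109, -0.282]
ft_force: [0.3, 0.1, 0.2]
gripper_width: 38.3
grasp_force: 0.0
[[-166.46306147   -3.04425209  120.37284856]] 38.34573050565076 [0.28057773 0.06296198 0.2226464 ]
ROW [ 0.0008 -0.0038  0.1389] [ 0.0026  0.0002 -0.0001]
```

```bash
python3 -m pendant '[[0,-0.004,0.07,0,0,0,0.55],[0,-0.004,0.138,0,0,0,0.55],[0,-0.004,0.138,0,0,0,0.55],[0,-0.004,0.138,0,0,0,0.55],[0.01,-0.004,0.138,0,0,0,0.55],[0.02,-0.004,0.138,0,0,0,0.55],[0.03,-0.004,0.138,0,0,0,0.55],[0.04,-0.004,0.138,0,0,0,0.55],[0.05,-0.004,0.138,0,0,0,0.55],[0.06,-0.004,0.138,0,0,0,0.55]]'
python3 - <<'E'
from h import *
s=manip.get_obs();print(inrack(s["position"]),F.T@s["ft_force"],s["torque"])
p,d=optics.capture("wrist");cv2.imwrite("pics/w2.png",p[:,:,::-1])
E
```

```text
clock: 4.05
position: [498.4, 101.7, 94.6]
orientation: [2.028, 2.108, -0.285]
ft_force: [0.1, -1.9, 1.9]
gripper_width: 38.4
grasp_force: 0.7
[[-1.31268138e+02 -1.14617423e-01  3.60006239e+01]] [-2.342771   -0.01042199  1.33386549] [-0.08840069 -0.10553874 -0.00633761]
```

View pics/w2.png

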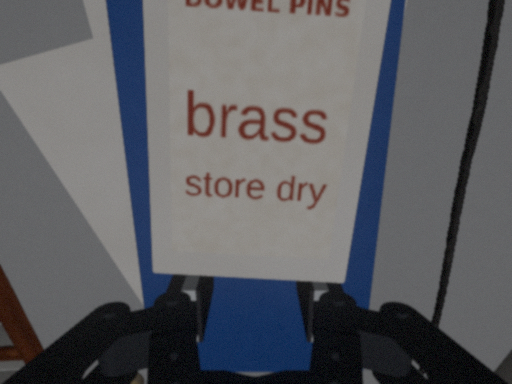

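Both fingers sit on the upper end (about (185,285) and (320,285)), and the carton is nearly squared. I'll keep pushing gently.

```bash
python3 -m pendant '[[0.005,0,0,0,0,0,0.55],[0.01,0,0,0,0,0,0.55],[0.013,0,0,0,0,0,0.55]]'
python3 -m pendant '[[0.002,0,0,0,0,0,0.55],[0.004,0,0,0,0,0,0.55]]'
python3 - <<'E'
from h import *
s=manip.get_obs();print(inrack(s["position"]),F.T@s["ft_force"],s["torque"])
E
```

```text
clock: 4.47
position: [497.8, 109.0, 92.2]
orientation: [2.028, 2.109, -0.285]
ft_force: [0.2, -1.2, 0.5]
gripper_width: 38.5
grasp_force: 0.5
clock: 4.72
position: [498.9, 110.1, 92.3]
orientation: [2.026, 2.107, -0.285]
ft_force: [5.5, -8.6, 1.2]
gripper_width: 38.7
grasp_force: 4.2
[[-122.61698314   -0.94703202   36.08875422]] [-8.77402236 -5.13981919 -1.31209795] [-1.15734411 -0.72575735 -0.05577386]
```

```bash
python3 -m pendant '[[0.003,0,0,0,0,0,0.55],[0.003,0,0,0,0,0,0.55]]'
python3 - <<'E'
from h import *
s=manip.get_obs();print(inrack(s["position"]),F.T@s["ft_force"],s["torque"])
E
```

```text
clock: 4.97
position: [499.9, 110.7, 92.4]
orientation: [2.024, 2.105, -0.285]
ft_force: [6.2, -11.5, 1.0]
gripper_width: 38.5
grasp_force: 5.6
[[-122.04263465   -1.98654596   36.43680316]] [-11.59983076  -5.72037924  -2.24829138] [-1.62013759 -0.95776187 -0.0798915 ]
```

```bash
python3 -m pendant '[[0.005,0,0,0,0,0,0.55],[0.008,0,0,0,0,0,0.55],[0.008,0,0,0,0,0,0.55]]'
python3 - <<'E'
from h import *
s=manip.get_obs();print(inrack(s["position"]),F.T@s["ft_force"],s["torque"],F.T@Ro.from_rotvec(s["orientation"]).as_matrix())
E
```

```text
clock: 5.35
position: [501.4, 111.8, 92.6]
orientation: [2.018, 2.101, -0.289]
ft_force: [11.5, -26.3, 5.3]
gripper_width: 38.3
grasp_force: 13.0
[[-121.10162965   -3.51231339   36.83616868]] [-27.20429346 -10.38894715  -2.29114448] [-3.74325397 -1.70380704 -0.05644312] [[ 9.99930610e-01 -5.56466206e-04 -1.17671162e-02]
 [-6.26795300e-04 -9.99981960e-01 -5.97390548e-03]
 [-1.17635797e-02  5.98086653e-03 -9.99912920e-01]]
```

```bash
python3 -m pendant '[[-0.03,0,0,0,0,0,0.55],[-0.04,0,0,0,0,0,0.55],[-0.04,0,-0.1,0,0,0,0.3],[-0.04,0,-0.2,0,0,0,0],[0.03,0,-0.4,0,0,0,0],[0.03,0,-0.4,0,0,0,0],[0.03,0,-0.4,0,0,0,0],[0.03,0,-0.4,0,0,0,0]]'
python3 - <<'E'
from h import *
p,d=optics.capture("wrist");cv2.imwrite("pics/w3.png",p[:,:,::-1]);np.save("w3_d.npy",d);np.save("w3_p.npy",p)
np.savez("w3_cam.npz",**optics.camera_model("wrist"))
o=optics.outline_of("wrist","lower_carton")
for a in o:
    t=inrack(cloud("wrist",d,a["mask"]));k=t[abs(t[:,2]-np.median(t[:,2]))<4]
    print(a["score"],a["uv"],np.median(t[:,2]),cv2.minAreaRect(k[:,:2].astype(np.float32)))
b=inrack(cloud("wrist",d,blue(p)));f=b[(abs(b[:,2])<5)]
print("floor",np.percentile(f,[.5,50,99.5],0))
bs=b[(b[:,2]>60)&(b[:,0]>-30)];print("backstop",len(bs),np.percentile(bs,[2,50,98],0) if len(bs) else 0)
o=optics.outline_of("wrist","upper_carton")
for a in o:
    t=cloud("wrist",d,a["mask"]);print(a["score"],a["uv"],np.median(t,0))
print(inrack(manip.get_obs()["position"]))
E
```

```text
clock: 6.35
position: [493.6, 201.6, 314.9]
orientation: [2.027, 2.11, -0.286]
ft_force: [0.3, -0.7, -1.3]
gripper_width: 85.4
grasp_force: 0.0
0.96 [257.4, 120.7] 43.39926259989589 ((-56.95502471923828, 0.13786697387695312), (70.1549301147461, 109.62146759033203), 89.44110870361328)
floor [[-207.17343889  -56.21170648   -3.80101937]
 [-143.46372847    3.58473461   -1.7936638 ]
 [  -4.23436036   58.81871111    0.24263855]]
backstop 813 [[  1.29679526 -54.82010917  88.34901633]
 [  3.51714044   1.98153594  89.8942943 ]
 [  5.81037185  57.86708215  91.41624655]]
[[-96.7748116    1.25533094 273.40602321]]
```

View pics/w3.png

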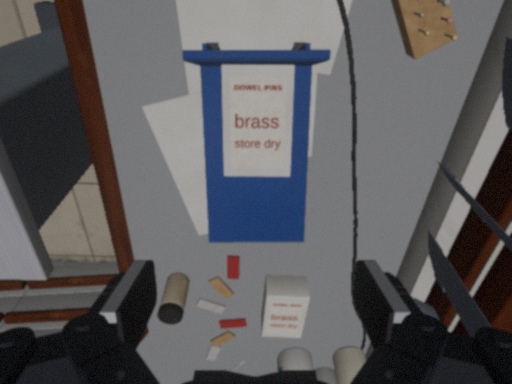

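The carton now sits end to end against the backstop (top at (222–293, 65–177), backstop along row 57). I'll check that it is square and locate the upper carton.

```bash
python3 - <<'E'
from h import *
p,d=np.load("w3_p.npy"),np.load("w3_d.npy")
b=inrack(cloud("wrist",d,blue(p)))
bs=b[(b[:,2]>84)&(b[:,0]>-30)]
def edge(P,i,j,lo,hi,st,pc):
    L=[]
    for v in np.arange(lo,hi,st):
        q=P[abs(P[:,j]-v)<st/2]
        if len(q)>5:L.append((v,np.percentile(q[:,i],pc)))
    L=np.array(L);k=np.polyfit(L[:,0],L[:,1],1);return np.round([np.degrees(np.arctan(k[0])),np.polyval(k,0)],2)
print("bs top inner/outer edge",edge(bs,0,1,-50,50,6,5),edge(bs,0,1,-50,50,6,95))
f=b[abs(b[:,2]+1.5)<4]
print("floor +y/-y edge",edge(f,1,0,-200,-20,8,99),edge(f,1,0,-200,-20,8,1),"end",edge(f,0,1,-50,50,6,1))
a=inrack(cloud("wrist",d,(p.min(2)>130)|True));t=a[(abs(a[:,2]-43.4)<4)&(abs(a[:,1])<50)&(a[:,0]<-0)&(a[:,0]>-125)]
print("carton: +y/-y edges",edge(t,1,0,-105,-10,6,99.5),edge(t,1,0,-105,-10,6,.5),"upper end",edge(t,0,1,-28,28,4,.5),"lower",edge(t,0,1,-28,28,4,99.5))
# upper carton top, world
P=cloud("wrist",d);u=P[(abs(P[:,2]-44)<6)&(P[:,0]>480)&(P[:,0]<620)&(P[:,1]<-90)&(P[:,1]>-270)]
print("upper",len(u),np.median(u,0),cv2.minAreaRect(u[:,:2].astype(np.float32)))
im=cv2.imread("pics/top0.png");T=cloud("top",np.load("top_d.npy"));u=T[(abs(T[:,2]-45)<7)&(T[:,0]>490)&(T[:,0]<630)&(T[:,1]<-90)&(T[:,1]>-270)]
print("upper top",len(u),np.median(u,0),cv2.minAreaRect(u[:,:2].astype(np.float32)))
E
```

```text
bs top inner/outer edge [0.01 1.23] [-0.08  5.05]
floor +y/-y edge [ 0.45 59.28] [ -0.15 -55.93] end [ 5.0000e-02 -2.0679e+02]
carton: +y/-y edges [-0.46 34.14] [ -0.39 -34.66] upper end [  -0.15 -111.84] lower [ 0.83 -3.05]
upper 1826 [ 555.60598263 -176.69487754   43.80816019] ((555.7843627929688, -185.10272216796875), (112.78650665283203, 70.06477355957031), 88.49482727050781)
upper top 636 [ 561.324113   -181.75803861   45.96913749] ((561.5570068359375, -182.29144287109375), (108.48625183105469, 70.66191101074219), 89.20535278320312)
```

```bash
python3 - <<'E'
from h import *
rows(toolrot(frame(-.02,0)),np.array([557,-184,230.]))
E
```

```text
ROW [-0.58    0.0823  0.312 ] [0.0049 0.269  0.0557]
```

```bash
python3 -m pendant '[[-0.58,0.082,0.18,0.005,0.269,0.056,0],[-0.58,0.082,0.18,0.005,0.269,0.056,0],[-0.58,0.082,0.2,0.005,0.269,0.056,0],[-0.58,0.082,0.31,0.005,0.269,0.056,0],[-0.58,0.082,0.312,0.005,0.269,0.056,0],[-0.58,0.082,0.312,0.005,0.269,0.056,0],[-0.58,0.082,0.312,0.005,0.269,0.056,0],[-0.58,0.082,0.312,0.005,0.269,0.056,0],[-0.58,0.082,0.312,0.005,0.269,0.056,0]]'
python3 - <<'E'
from h import *
print(tool()[1])
p,d=optics.capture("wrist");cv2.imwrite("pics/w4.png",p[:,:,::-1])
for a in optics.outline_of("wrist","upper_carton"):
    t=cloud("wrist",d,a["mask"]);z=np.median(t[:,2]);k=t[abs(t[:,2]-z)<4]
    print(a["score"],a["uv"],z,cv2.minAreaRect(k[:,:2].astype(np.float32)))
E
```

```text
clock: 7.62
position: [557.6, -182.6, 231.0]
orientation: [-2.244, -2.198, -0.005]
ft_force: [-0.4, -0.0, -0.4]
gripper_width: 85.5
grasp_force: 0.0
[ 557.61876863 -182.56940434  230.97161164]
0.96 [251.9, 170.1] 46.39913245855965 ((559.400146484375, -182.77224731445312), (109.63304901123047, 69.98719024658203), 88.83888244628906)
```

View pics/w4.png

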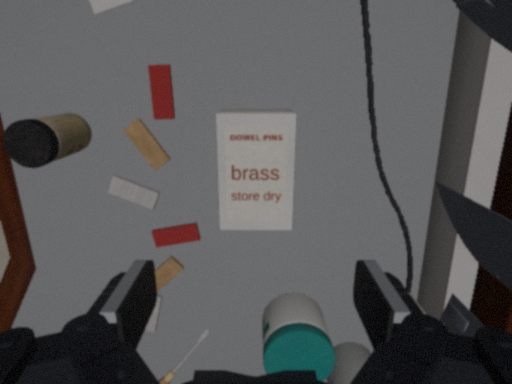

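```bash
python3 - <<'E'
from h import *
rows(toolrot(frame(-.02,0)),np.array([559.4,-182.8,27.]))
E
python3 -m pendant '[[0,0.003,0.1,0,0,0,0],[0,0.003,0.2,0,0,0,0],[0,0.003,0.26,0,0,0,0],[0,0.003,0.26,0,0,0,0]]'
python3 - <<'E'
from h import *
rows(toolrot(frame(-.02,0)),np.array([559.4,-182.8,27.]))
E
```

```text
ROW [-0.002   0.0006  0.3418] [ 0.0036 -0.002   0.001 ]
clock: 8.22
position: [558.1, -180.4, 72.9]
orientation: [-2.238, -2.198, -0.002]
ft_force: [-1.1, 0.6, -0.3]
gripper_width: 85.5
grasp_force: 0.0
ROW [-0.0043  0.0025  0.0765] [-0.0028 -0.0041  0.0018]
```

```bash
python3 -m pendant '[[-0.003,0.002,0.04,0,0,0,0],[-0.003,0.002,0.077,0,0,0,0],[-0.003,0.002,0.077,0,0,0,0],[-0.003,0.002,0.077,0,0,0,0.3],[-0.003,0.002,0.077,0,0,0,0.4],[-0.003,0.002,0.077,0,0,0,0.4],[-0.003,0.002,0.077,0,0,0,0.4],[-0.003,0.002,0.077,0,0,0,0.4]]' 50
python3 - <<'E'
from h import *
print(tool()[1],manip.get_obs()["ft_force"])
rows(toolrot(frame(-.02,0)),np.array([559.4,-182.8,27.]))
E
```

```text
clock: 9.22
position: [563.8, -184.8, 32.3]
orientation: [2.24, 2.197, 0.009]
ft_force: [-0.5, 0.7, 6.8]
gripper_width: 69.2
grasp_force: 58.7
[ 563.80703495 -184.8043997    32.30160775] [-0.54260187  0.6778352   6.83378101]
ROW [ 0.0032 -0.0075  0.0088] [ 0.0067 -0.0008  0.0005]
```

```bash
python3 -m pendant '[[0,0,-0.05,0,0,0,0.4],[0,0,-0.15,0,0,0,0.4],[0,0,-0.28,0,0,0,0.4],[0,0,-0.28,0,0,0,0.4],[0,0,-0.28,0,0,0,0.4]]'
python3 - <<'E'
from h import *
s=manip.get_obs();print(s["gripper_width"],s["grasp_force"],s["ft_force"],s["torque"])
rows(toolrot(F),rk(-85,0,150))
p,d=optics.capture("side")
for a in optics.outline_of("side","upper_carton")[:2]:
    t=cloud("side",d,a["mask"]);print(a["score"],np.percentile(t,[2,50,98],0))
R,q=tool();p,d=optics.capture("wrist");cv2.imwrite("pics/w5.png",p[:,:,::-1])
P=R.inv().apply(cloud("wrist",d)-q);g=P[(abs(P[:,1])<45)&(abs(P[:,0])<80)&(P[:,2]>-40)&(P[:,2]<40)]
print(len(g),np.percentile(g,[1,50,99],0))
E
```

```text
clock: 9.85
position: [562.3, -184.9, 199.3]
orientation: [2.24, 2.196, 0.008]
ft_force: [-0.6, -0.3, -3.7]
gripper_width: 69.1
grasp_force: 58.6
69.10677004902522 58.61161172389984 [-0.64698212 -0.29157829 -3.68764601] [-0.00796099  0.05958113 -0.00064782]
ROW [ 0.6017 -0.1236  0.0127] [-0.0014 -0.2671 -0.0575]
0.58 [[ 523.93796115 -238.51471418    1.45843023]
 [ 550.64473719 -215.60895456  202.39123579]
 [ 693.71651139   35.6267587   213.83023795]]
52086 [[-26.2367296  -41.6277513  -36.87420583]
 [ 19.80408082  -0.53028612 -12.27934282]
 [ 56.1961076   42.71617469  22.58781829]]
```

View pics/w5.png

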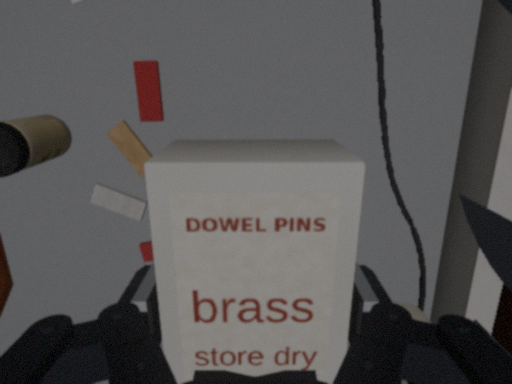

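The carton is held squarely between the jaws (145–363, 140–384). I'll carry it above the rack.

```bash
python3 -m pendant '[[0.602,-0.124,0.012,-0.001,-0.267,-0.057,0.4],[0.602,-0.124,0.012,-0.001,-0.267,-0.057,0.4],[0.602,-0.124,0.012,-0.001,-0.267,-0.057,0.4],[0.602,-0.124,0.012,-0.001,-0.267,-0.057,0.4],[0.602,-0.124,0.012,-0.001,-0.267,-0.057,0.4],[0.602,-0.124,0.012,-0.001,-0.267,-0.057,0.4],[0.602,-0.124,0.012,-0.001,-0.267,-0.057,0.4],[0.602,-0.124,0.012,-0.001,-0.267,-0.057,0.4],[0.602,-0.124,0.012,-0.001,-0.267,-0.057,0.4]]'
cat > look.py <<'E'
from h import *
import sys
s=manip.get_obs();R,q=tool();print("rack tcp",inrack(q),"F",F.T@s["ft_force"],"T",s["torque"])
p,d=optics.capture("wrist");cv2.imwrite(sys.argv[1],p[:,:,::-1])
P=R.inv().apply(cloud("wrist",d)-q);g=P[(abs(P[:,1])<45)&(P[:,0]>30)&(P[:,0]<80)&(P[:,2]>-30)&(P[:,2]<40)]
t=g[g[:,2]<-5];print("held top: x max",np.percentile(t[:,0],99),"y",np.percentile(t[:,1],[.5,99.5]),"z",np.median(t[:,2]))
b=inrack(cloud("wrist",d,blue(p)));bs=b[(b[:,2]>80)&(b[:,0]>-30)]
print("bs",len(bs),np.percentile(bs,[3,50,97],0) if len(bs) else 0)
x,y,z=map(float,sys.argv[2:5]);rows(toolrot(F),rk(x,y,z))
E
python3 look.py pics/w6.png -70 0 82
```

```text
clock: 11.12
position: [493.9, 176.5, 189.7]
orientation: [2.032, 2.112, -0.291]
ft_force: [0.7, 0.1, -3.4]
gripper_width: 69.1
grasp_force: 58.7
rack tcp [[-85.43591367   1.43115037 148.15282461]] F [ 1.01160128 -0.73901178 -3.21825721] T [ 0.23931749 -0.04381387  0.01556157]
held top: x max 55.96718195336031 y [-34.46773211  34.15031144] z -13.025717444671946
bs 0 0
ROW [0.0259 0.0026 0.1108] [-0.0051 -0.0007 -0.0011]
```

View pics/w6.png

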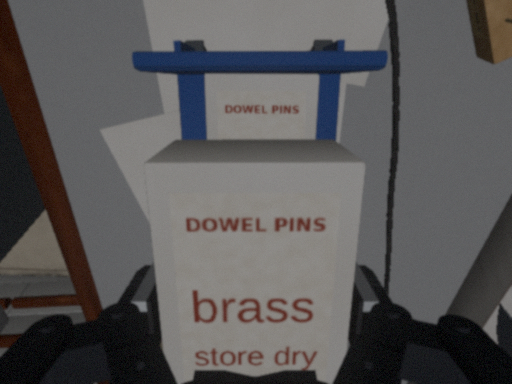

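```bash
cat > strip.py <<'E'
from h import *
p,d=optics.capture("wrist");q=inrack(cloud("wrist",d))
def lim(n,m):
    a=q[m];print(n,len(a),np.round(np.percentile(a[:,1],[1,99]),1),"z",np.round(np.median(a[:,2]),1),"x",np.round(np.percentile(a[:,0],[1,99]),1)) if len(a)>20 else print(n,len(a))
lim("lower top",(abs(q[:,2]-44)<5)&(abs(q[:,1])<48)&(q[:,0]>-40)&(q[:,0]<-3))
lim("floor",(abs(q[:,2])<5)&(abs(q[:,1])<75)&(q[:,0]>-40)&(q[:,0]<-3))
lim("backstop",(abs(q[:,2]-90)<6)&(abs(q[:,1])<75)&(q[:,0]>-5)&(q[:,0]<15))
r,t=tool();c=r.inv().apply(q@F.T+O@F.T-t);h=(c[:,2]<-8)&(c[:,2]>-20)&(abs(c[:,1])<45)&(c[:,0]>20)&(c[:,0]<70)
lim("held",h)
for n,m in(("held",h),("lower",(abs(q[:,2]-44)<5)&(abs(q[:,1])<48)&(q[:,0]>-40)&(q[:,0]<-3))):
    L=[]
    for x in np.arange(-60,0,3):
        k=q[m&(abs(q[:,0]-x)<1.5)]
        if len(k)>40:L.append((x,*np.percentile(k[:,1],[1,99])))
    L=np.array(L);print(n,"side angles deg",[round(float(np.degrees(np.polyfit(L[:,0],L[:,j],1)[0])),2) for j in(1,2)] if len(L)>3 else len(L))
E
python3 strip.py
```

```text
lower top 6782 [-35.9  32.4] z 45.6 x [-39.7  -3.5]
floor 2417 [-59.6  59.1] z 0.3 x [-39.8  -3.5]
backstop 5116 [-58.8  58.4] z 91.5 x [-0.8  8. ]
held 22442 [-32.6  35.2] z 161.6 x [-65.3 -29.6]
held side angles deg [0.08, -0.36]
lower side angles deg [-0.58, -0.43]
```

```bash
python3 -m pendant '[[0.013,0.005,0.05,0,0,0,0.4],[0.025,0.005,0.1,0,0,0,0.4],[0.025,0.005,0.107,0,0,0,0.4],[0.025,0.005,0.107,0,0,0,0.4]]'
python3 look.py pics/w7.png -70 -1.6 78; python3 strip.py
```

```text
clock: 11.72
position: [497.5, 174.2, 125.4]
orientation: [2.031, 2.111, -0.288]
ft_force: [0.3, 0.2, -1.7]
gripper_width: 69.2
grasp_force: 58.4
rack tcp [[-70.06544776  -2.07479097  85.66868729]] F [ 0.60883566 -0.2741655  -1.54450682] T [ 0.22906842 -0.01312476  0.0375306 ]
held top: x max 77.65933708829847 y [-43.26249348  43.42874538] z -13.19340125128505
bs 2094 [[  2.71970476 -56.9634976   91.37257425]
 [  4.37575398   8.10627541  92.70890195]
 [  6.88121992  55.7964784   94.01553927]]
ROW [-0.0003 -0.0018  0.0142] [-0.0021 -0.0018 -0.0008]
lower top 3609 [-36.   32.1] z 45.7 x [-15.2  -4.8]
floor 1504 [-59.8  59. ] z 0.5 x [-29.6  -8.9]
backstop 10743 [-59.   58.4] z 91.7 x [-0.6  8.3]
held 22387 [-36.5  31.3] z 99.8 x [-49.2 -13.6]
held side angles deg [1.08, -0.78]
lower side angles deg [-2.98, -1.67]
```

```bash
python3 -m pendant '[[0,-0.001,0.006,0,0,0,0.4],[0,-0.001,0.011,0,0,0,0.4],[0,-0.001,0.012,0,0,0,0.4]]'; python3 - <<'E'
from h import *
s=manip.get_obs();print(inrack(s["position"]),F.T@s["ft_force"],s["torque"])
E
```

```text
clock: 12.2
position: [496.5, 172.8, 118.0]
orientation: [2.03, 2.113, -0.288]
ft_force: [-0.1, 0.1, -2.7]
gripper_width: 69.0
grasp_force: 58.4
[[-69.34031206  -0.98661994  78.12528259]] [ 0.79663959  0.11027394 -2.55314507] [ 0.17151568  0.02965569 -0.02912862]
```

```bash
python3 -m pendant '[[0,0,0.002,0,0,0,0.4],[0,0,0.002,0,0,0,0.4]]'; python3 - <<'E'
from h import *
s=manip.get_obs();print(inrack(s["position"]),F.T@s["ft_force"],s["torque"])
E
```

```text
clock: 12.45
position: [496.9, 172.8, 117.6]
orientation: [2.03, 2.112, -0.287]
ft_force: [-1.3, 1.2, 1.7]
gripper_width: 69.2
grasp_force: 59.1
[[-69.25957895  -1.44806043  77.70973339]] [0.69350095 1.24727511 1.96066171] [ 0.13085952  0.10650726 -0.04755591]
```

```bash
python3 -m pendant '[[0.006,0,0,0,0,0,0.4],[0.012,0,0,0,0,0,0.4],[0.018,0,0,0,0,0,0.4],[0.021,0,0,0,0,0,0.4]]'; python3 - <<'E'
from h import *
s=manip.get_obs();print(inrack(s["position"]),F.T@s["ft_force"],s["torque"])
E
```

```text
clock: 12.95
position: [496.8, 184.7, 114.1]
orientation: [2.029, 2.112, -0.287]
ft_force: [0.0, -6.7, 7.8]
gripper_width: 69.5
grasp_force: 59.5
[[-56.85739585  -1.85353028  77.67386794]] [-8.60967816  0.26241969  5.60648941] [-1.0972605  -0.30598128  0.04497495]
```

```bash
python3 -m pendant '[[0.003,0,0,0,0,0,0.4],[0.005,0,0,0,0,0,0.4],[0.005,0,0,0,0,0,0.4]]'; python3 - <<'E'
from h import *
s=manip.get_obs();print(inrack(s["position"]),F.T@s["ft_force"],s["torque"])
E
python3 strip.py
```

```text
clock: 13.32
position: [496.9, 184.8, 114.1]
orientation: [2.025, 2.11, -0.293]
ft_force: [0.2, -12.0, 10.0]
gripper_width: 69.5
grasp_force: 59.8
[[-56.76460963  -1.90696245  77.6999055 ]] [-14.26685517   0.32827894   6.32115312] [-1.65170702 -0.23081037  0.24998657]
lower top 0
floor 0
backstop 14432 [-58.4  58.3] z 90.9 x [-4.8  8.1]
held 30476 [-43.7  39.7] z 90.6 x [-36.1   8. ]
held side angles deg [-0.04, 0.05]
lower side angles deg 0
```

```bash
python3 -m pendant '[[0,0,0,0,0,0,0.2],[0,0,0,0,0,0,0],[0,0,0,0,0,0,0],[0,0,0,0,0,0,0],[0,0,0,0,0,0,0]]'; python3 - <<'E'
from h import *
s=manip.get_obs();print(inrack(s["position"]),F.T@s["ft_force"],s["torque"],s["gripper_width"])
E
```

```text
clock: 14.0
position: [495.8, 187.8, 112.3]
orientation: [2.03, 2.113, -0.288]
ft_force: [0.7, 0.8, -0.8]
gripper_width: 85.3
grasp_force: 0.0
[[-53.36990002  -0.92885864  76.82004708]] [ 0.92037708 -0.70040663 -0.55014525] [0.12843718 0.03080049 0.01141322] 85.27842591316565
```

```bash
python3 -m pendant '[[0,0,-0.03,0,0,0,0],[0,0,-0.08,0,0,0,0],[0,0,-0.2,0,0,0,0],[-0.05,0,-0.33,0,0,0,0],[-0.05,0,-0.33,0,0,0,0],[-0.05,0,-0.33,0,0,0,0]]'; python3 - <<'E'
from h import *
p,d=optics.capture("wrist");cv2.imwrite("pics/w8.png",p[:,:,::-1]);q=inrack(cloud("wrist",d))
s,sd=optics.capture("side");cv2.imwrite("pics/s8.png",cv2.resize(s[130:260,170:350,::-1],(720,520),interpolation=cv2.INTER_CUBIC))
t=q[(abs(q[:,2]-90)<6)&(abs(q[:,1])<45)&(q[:,0]<12)&(q[:,0]>-125)]
k=t[t[:,0]<-3];print("upper top z",np.median(k[:,2]),cv2.minAreaRect(k[:,:2].astype(np.float32)),"gap pts",np.histogram(t[:,0],np.arange(-12,12,2)))
L=q[(q[:,2]>5)&(q[:,2]<84)&(abs(q[:,1])<50)&(q[:,0]>-130)&(q[:,0]<-90)]
for a in range(5,84,10):
    b=L[abs(L[:,2]-a)<5];print(a,len(b),np.round(np.median(b,0),1) if len(b) else "",np.round(np.percentile(b[:,1],[1,99]),1) if len(b) else "")
E
```

```text
clock: 14.75
position: [497.4, 214.2, 316.4]
orientation: [2.03, 2.111, -0.275]
ft_force: [0.3, 0.0, -0.2]
gripper_width: 85.6
grasp_force: 0.0
upper top z 87.42367241225723 ((-57.29770278930664, 0.6886024475097656), (107.90220642089844, 70.1015853881836), 0.2115725725889206) gap pts (array([213, 191, 163, 244, 163, 266, 214, 322, 244, 289,   0]), array([-12, -10,  -8,  -6,  -4,  -2,   0,   2,   4,   6,   8,  10]))
5 0  
15 0  
25 0  
35 0  
45 0  
55 0  
65 0  
75 0
```

View pics/w8.png

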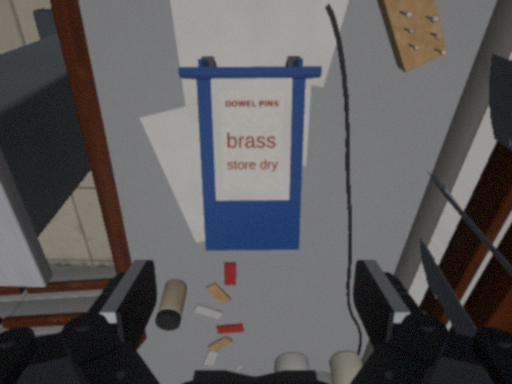

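View pics/s8.png

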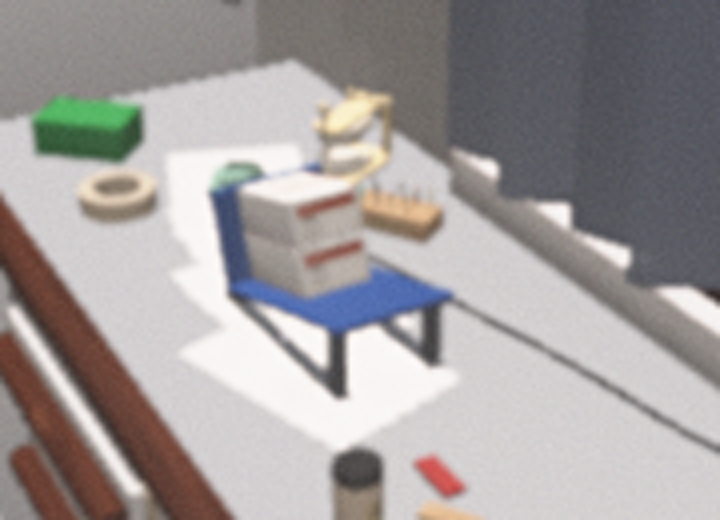

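Both cartons are flush and aligned to within about 1 mm: their upper ends measure −111.3 and −111.8 mm. The arm is clear, so I'm handing in.

```bash
python3 -c "
from workcell import manip
print(manip.sign_off())"
```

```text
the job is handed in; nothing more can be done
None
```

The lower carton is pushed against the backstop and the upper carton sits squarely on top of it, also against the backstop; I let go, moved the arm clear and handed the job in at about 15 s, leaving the pot, bur block and bottle alone.

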